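Load the green ring box and roll the carton into the dispatch bay

ROBOT

A 6-joint arm with a two-finger parallel gripper is mounted at the origin on the work surface. World frame = base frame: x ahead of the robot, y to its left, z up, the work surface at z = 0. Lengths are in m, angles in rad, forces in N, time in s.
With the tool pointing down it reaches from about 0.35 to 0.975 m from the base axis. Payload 4.9 kg.
Tool frame: the origin (TCP) lies at the very end of the fingers, on their centre line; the grasp point (between the pads) lies ctrl.hold_point_z behind it (ctrl.hold_point_z is the distance from the TCP to the grasp point, in m); z points along the fingers, y is the line along which they close (so a half turn about z gives the same grasp; the last joint's range is limited). The gripper opens to 85 mm and grips with 20 to 120 N. Pads are 22 mm wide; open, the fingers measure 114 mm over their backs; the gripper's body (76 mm by 85 mm) begins 54 mm behind the grasp point. The pads swing forward as they close: fully open they stand 13 mm farther back than shut.
Start: joints at [-1.429, 0.053, 1.613, -0, 1.476, -0.119], TCP at [0.161, -0.604, 0.231] pointing down, gripper open.
Joint ranges: [-3.01, 3.01], [-1.01, 2.22], [0.06, 2.58], [-1.02, 4.17], [0.09, 2.62], [-3.14, 3.14]. Speed limits (rad/s): [2.57, 2.57, 3.14, 3.14, 3.14, 3.14].

INTERFACE

Orientations are given as a rotation vector (axis times angle).
In Python, from station import ctrl gives the robot as it stands. The module is installed in compiled form; this text tells all that it offers.
- The arm moves only by the tool jog_arm, never from a script. Its argument "deltas" is a list of rows, each a list of 3 entries, a list of its own where there are three numbers: the closure, from -1 (fully open) to 1 (shut), then the shift along the world's x, y, z scaled (see below), then the turn, a rotation vector about the world's x, y, z scaled (see below). A call has 1 to 12 rows; each row is the pose to reach, as a shift and turn from the pose commanded when the call began, turning the shorter way round; what a row does not reach only later rows make up. The controller multiplies each number of a shift by 0.4 m and each number of a turn by 180 degrees. A row lasts 1/12 s, in which the tool goes at most 41.7 mm and 7.16 degrees, less where a joint would pass 70% of its speed; a pose out of reach is approached as far as the arm can. A call with a number of a shift or a turn outside -1 to 1 is refused whole. A call with a gripper value outside its range is refused whole. The fingers move at their own pace and stop on an object; "squeeze" is the grip in N (left out, the last holds). Time passes only in rows, so rows that repeat a pose let the fingers close. It gives the time, the measured TCP pose, the force, the opening and the grip force at its end, in the units of the state.
- ctrl.get_obs(): the state, without advancing time (a new reading comes with each control period).
- ctrl.get_image(name): name is "side" or "top"; returns the picture (400x640x3 uint8, red, green, blue); there is no depth.
- ctrl.get_calibration(name): a dict with "K" (3x3 intrinsics, pixels), "extrinsics" (4x4, takes a point from world to camera coordinates). Camera axes: x right, y down, z forward; pixel columns grow to the right and rows downward; lengths in m; the calibration is good to about 2 mm. A picture is of the moment at which its call begins. get_calibration takes no time and is no camera call.
- ctrl.finish_job(): hands the job in; it is judged then, once.
The state is a dict: "t": time; "q": joint angles; "dq": joint speeds; "effort": joint torques, N m; "tool_pos": TCP position; "tool_rot": TCP orientation; "contact_force": force on the tool from outside, world axes, zero at the start; "wrist_torque": the same for the moment, N m; "opening": finger opening in m; "grip_force": force on a finger pad.
Only numpy, scipy, OpenCV 4.12 (cv2) and the standard library are available. Lean on these libraries where they do the work, as an engineer would, in place of code of your own. Each camera call takes 0.05 s, during which the arm holds its last target. There are 200 camera calls.

TASK

Set the green ring box upright on the floor of the open carton that stands on the roller track (lower it in, do not drop it), then push the carton along the rollers into the yellow bay until it is fully home against the end stop there. Keep the carton on the rollers throughout, never lifting it, and leave the blue ring box, the loupe and the brush where they are.

Things in the scene. Friction and masses are not known exactly. Their poses are not given: they have to be found in the camera images.
- conveyor: Fixed roller track, 560 long (along its y), 152 wide (x): 18 free-turning steel rollers between aluminium rails. Origin: centre of its underside, at bench height. Roller tops 35 above the origin; rails rise to 45, 132 clear between them. A dark steel stop closes each end: inner faces at y = +270 and -270, tops at 70.
- yellow_bay: The bay to use: two yellow cheeks on the side rails at one end of the track (which end varies), 160 long along y, 135 clear between them, tops 75 above the bench. Origin: bay centre at bench height, 80 from the inner face of that end's stop. Axes parallel to the conveyor's. A carton fully home has the same x and y as this origin.
- red_bay: Not to be used: the same two cheeks in red at the other end of the track. Origin and axes as for the yellow bay.
- carton: Open-topped brown cardboard carton, dark inside, standing on the rollers between the bays: 120 (x, across the track) by 160 (y, along it) by 45 high, walls and floor 4 thick, about 0.2 kg. Origin: centre of its underside. Its x and y run nearly parallel to the conveyor's.
- green_box: Closed green ring box with a brass seam, 44 by 44 by 40 high, about 80 g, on the bench on the robot's side of the track, left or right. Origin: centre of its underside; z up.
- blue_box: The same ring box in blue: a bystander. Origin: centre of its underside.
- loupe: Black eye loupe standing on the bench, 38 diameter, 30 high: a bystander. Origin: centre of its underside.
- brush: Small bench brush, 160 long, lying on the bench past the right-hand end of the track, roughly along world x: a bystander. Origin: centre of its underside; handle to its -x.

How it is judged:
On the way, in this order (a step that is already met when the one before it is completed fails the run):
1. the green ring box is lowered into the carton, still held, its underside less than 25 mm above the carton's underside (x of green_box in the frame of carton between -0.056 and 0.056 m and y of green_box in the frame of carton between -0.076 and 0.076 m and angle between green_box's own z axis and vertical below 0.2 rad and z of green_box in the frame of carton between -0.002 and 0.025 m and contact force between green_box and the fingers above 0.3 N and not (y of carton in the frame of yellow_bay between -0.08 and 0.08 m)), for 0.04 s.
2. the green ring box stands released and upright on the carton's floor, with the carton still outside the yellow bay (x of green_box in the frame of carton between -0.056 and 0.056 m and y of green_box in the frame of carton between -0.076 and 0.076 m and angle between green_box's own z axis and vertical below 0.2 rad and z of green_box in the frame of carton between -0.002 and 0.012 m and contact force between green_box and the fingers below 0.1 N and not (y of carton in the frame of yellow_bay between -0.08 and 0.08 m)), for 0.2 s.
At the end, for the whole second after the job is handed in: The carton stands at rest on the rollers in the yellow bay, within 12 mm of fully home against the end stop (15 mm sideways), with the green ring box released, upright (within 0.2 rad) and at rest on its floor (y of carton in the frame of yellow_bay between -0.012 and 0.012 m and x of carton in the frame of yellow_bay between -0.015 and 0.015 m and z of carton in the frame of yellow_bay between 0.028 and 0.042 m and x of green_box in the frame of carton between -0.056 and 0.056 m and y of green_box in the frame of carton between -0.076 and 0.076 m and angle between green_box's own z axis and vertical below 0.2 rad and z of green_box in the frame of carton between -0.002 and 0.012 m and contact force between each of green_box, carton and the fingers below 0.1 N and linear speed of each of carton, green_box below 0.02 m/s); the robot touches nothing.
It fails at once if the carton is lifted more than 15 mm off the rollers (z of carton in the frame of conveyor above 0.05 m).
It fails at once if the blue ring box is moved more than 20 mm (distance of blue_box from where it was at the start of the episode above 0.02 m).
It fails at once if the loupe is moved more than 20 mm (distance of loupe from where it was at the start of the episode above 0.02 m).
It fails at once if the brush is moved more than 20 mm (distance of brush from where it was at the start of the episode above 0.02 m).
It also fails if it takes over 56 s, if anything falls off the work surface, if the arm or the gripper's body presses on something with over 40 N, if the wrist force passes 120 N, or if a joint passes its speed limit or range.

## Working session

There is one attempt and no reset: what is moved stays moved. The work goes in short steps, Python scripts to look and compute and a tool call to move; the robot and the scene stay as the last step left them, time stands still between calls to the robot, and variables do not carry over. Pictures are saved under pics/ and viewed, at most 10 in all, crops included, and the job is handed in when it is done.

Besides the shell and the picture viewer there is one more tool, called by a JSON object that holds its "op" and its "data". jog_arm: Moves the arm, as the interface text tells. Its arguments: {"type":"object","properties":{"deltas":{"type":"array","items":{"type":"array"}},"squeeze":{"type":"number"}},"required":["deltas"]}

```bash
mkdir -p pics
cat > h.py <<'E'
import numpy as np,cv2
from station import ctrl
def snap(n,f):
    im=ctrl.get_image(n); cv2.imwrite(f'pics/{f}.png',im[:,:,::-1]); return im
def px(n,u,v,z):
    c=ctrl.get_calibration(n);K=np.array(c['K']);E=np.array(c['extrinsics'])
    d=E[:3,:3].T@np.linalg.inv(K)@[u,v,1]; o=-E[:3,:3].T@E[:3,3]
    return o+d*(z-o[2])/d[2]
def proj(n,p):
    c=ctrl.get_calibration(n);K=np.array(c['K']);E=np.array(c['extrinsics'])
    q=K@(E[:3,:3]@np.array(p)+E[:3,3]); return q[:2]/q[2]
E
python3 - <<'E'
from h import *
a=snap('top','top0');b=snap('side','side0')
o=ctrl.get_obs();print(o['t'],o['tool_pos'],o['tool_rot'],o['opening'],ctrl.hold_point_z)
for n in('top','side'):print(ctrl.get_calibration(n))
E
```

```text
0.1 [ 0.16106539 -0.60330264  0.23017771] [-3.11303731e+00 -4.08230906e-01  1.07288745e-05] 0.08525645373862406 0.0187
{'K': array([[370.39951061,   0.        , 316.16136122],
       [  0.        , 370.39951061, 205.48229606],
       [  0.        ,   0.        ,   1.        ]]), 'extrinsics': array([[ 0.02325789, -0.99970757,  0.0066212 , -0.10574116],
       [-0.99558613, -0.02376334, -0.09079404,  0.51154857],
       [ 0.09092484, -0.0044803 , -0.99584768,  1.05145334],
       [ 0.        ,  0.        ,  0.        ,  1.        ]])}
{'K': array([[411.40888177,   0.        , 316.76390303],
       [  0.        , 411.40888177, 205.91113018],
       [  0.        ,   0.        ,   1.        ]]), 'extrinsics': array([[-0.81565574, -0.57845672,  0.00967188,  0.37122102],
       [-0.36468236,  0.50110025, -0.78479635,  0.25462136],
       [ 0.44912415, -0.64365081, -0.61967825,  0.68247876],
       [ 0.        ,  0.        ,  0.        ,  1.        ]])}
```

View pics/top0.png

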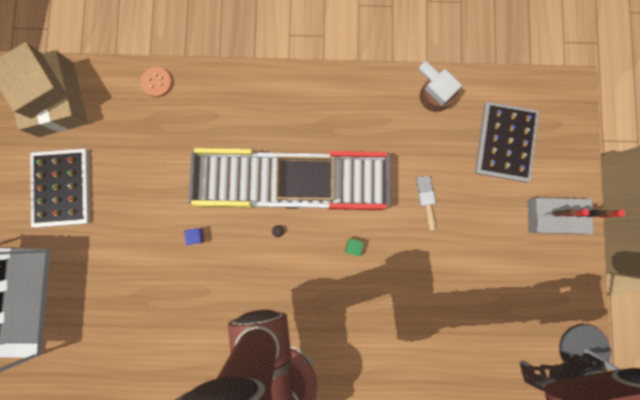

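View pics/side0.png

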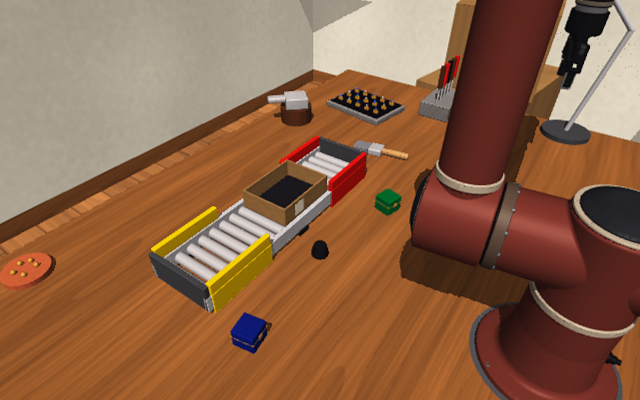

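Yellow bay is at the left (+y) end in the top view (columns 190–250). The carton is at about (304,180), the green box at (355,247), the loupe at (278,231) and the blue box at (194,237). I'll enlarge for measurement.

Run:
```python
from h import *
a=cv2.imread('pics/top0.png')
cv2.imwrite('pics/c1.png',cv2.resize(a[140:265,180:400][:, :],None,fx=3.6,fy=3.6,interpolation=cv2.INTER_CUBIC))
cv2.imwrite('pics/c2.png',cv2.resize(a[225:270,330:385],None,fx=12,fy=12,interpolation=cv2.INTER_CUBIC))
```

```text
(no output)
```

View pics/c1.png

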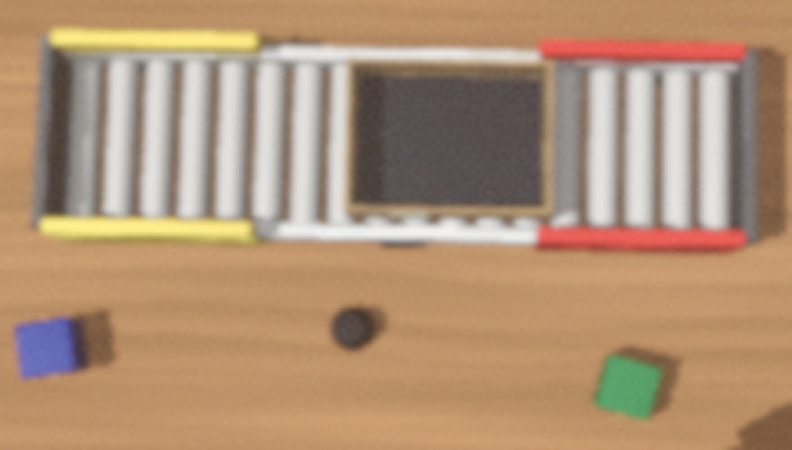

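View pics/c2.png

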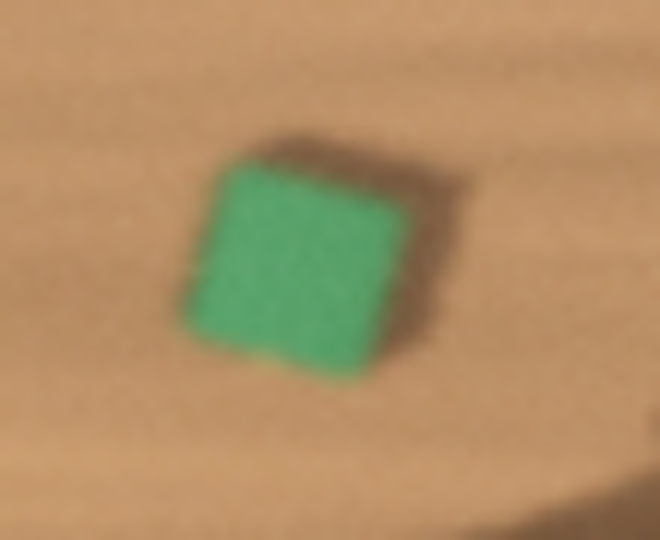

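The crop shows the carton rim (crop px) at (350,62), (553,62), (552,214) and (348,214). The yellow cheeks run x≈45–257 and the green box top is turned about 14° in the image. Next I'll fit the green box silhouette in both views.

```bash
cat >> h.py <<'E'
from scipy.optimize import minimize
def mask(im,c):
    r,g,b=[im[:,:,i].astype(int) for i in range(3)]
    m=((g>1.3*r)&(g>1.15*b)&(g>40)) if c=='g' else ((b>1.4*r)&(b>1.3*g)&(b>50))
    n,l,s,_=cv2.connectedComponentsWithStats(m.astype(np.uint8)); 
    return (l==1+s[1:,4].argmax())
def hull(n,p,S=8):
    x,y,t,z0=p;c,s=np.cos(t),np.sin(t)
    P=[proj(n,[x+c*a-s*b,y+s*a+c*b,z0+z]) for a in(-.022,.022) for b in(-.022,.022) for z in(0,.04)]
    h=cv2.convexHull(np.float32(P)); m=np.zeros((400*S,640*S),np.uint8)
    cv2.fillConvexPoly(m,np.int32(np.round((h+.5)*S)),255); return cv2.resize(m,(640,400),interpolation=cv2.INTER_AREA)/255.
def fit(ms,x0,z0=0):
    f=lambda p:sum(abs(hull(n,[*p,z0])-m).sum() for n,m in ms.items())
    return minimize(f,x0,method='Nelder-Mead',options=dict(initial_simplex=np.array(x0)+np.vstack([np.zeros(3),np.diag([.01,.01,.2])]),xatol=1e-4))
E
python3 - <<'E'
from h import *
T=cv2.imread('pics/top0.png')[:,:,::-1];S=cv2.imread('pics/side0.png')[:,:,::-1]
for c in 'gb':
    mt,ms=mask(T,c),mask(S,c); v,u=np.where(mt); p=px('top',u.mean(),v.mean(),.03)
    print(c,p,mt.sum(),ms.sum())
    for d in ({'top':mt},{'side':ms},{'top':mt,'side':ms}):
        rs=[fit(d,[p[0],p[1],t]) for t in(-.6,-.2,.2,.6)]; r=min(rs,key=lambda r:r.fun); print(r.x,r.fun)
f=lambda a,b:(a/3.6+180-.36,b/3.6+140-.36)
print('carton',*[px('top',*f(*q),.08)[:2].round(4) for q in((350,62),(553,62),(552,214),(348,214))])
print('yel',*[px('top',*f(*q),.075)[:2].round(4) for q in((50,30),(257,33),(256,240),(40,235))])
print('red',*[px('top',*f(*q),.075)[:2].round(4) for q in((540,41),(745,43),(745,246),(538,246))])
print('stopouter',*[px('top',*f(*q),.07)[:2].round(4) for q in((42,40),(38,225),(754,52),(754,240))])
print('loupe',px('top',*f(352,328),.03))
E
```

```text
g [ 0.39694087 -0.20498596  0.03      ] 211 466
[ 0.39667963 -0.20559784  1.27042746] 52.07058823529411Traceback (most recent call last):
  File "<stdin>", line 7, in <module>
  File "h.py", line 25, in fit
    return minimize(f,x0,method='Nelder-Mead',options=dict(initial_simplex=np.array(x0)+np.vstack([np.zeros(3),np.diag([.01,.01,.2])]),xatol=1e-4))
    res = _minimize_neldermead(fun, x0, args, callback, bounds=bounds,
                               **options)
    fxr = func(xr)
    fx = function(np.copy(x), *(wrapper_args + args))
  File "h.py", line 24, in <lambda>
    f=lambda p:sum(abs(hull(n,[*p,z0])-m).sum() for n,m in ms.items())
               ~~~^^^^^^^^^^^^^^^^^^^^^^^^^^^^^^^^^^^^^^^^^^^^^^^^^^^^
  File "h.py", line 24, in <genexpr>
    f=lambda p:sum(abs(hull(n,[*p,z0])-m).sum() for n,m in ms.items())
                       ~~~~^^^^^^^^^^^
  File "h.py", line 20, in hull
    P=[proj(n,[x+c*a-s*b,y+s*a+c*b,z0+z]) for a in(-.022,.022) for b in(-.022,.022) for z in(0,.04)]
       ~~~~^^^^^^^^^^^^^^^^^^^^^^^^^^^^^^
  File "h.py", line 10, in proj
    c=ctrl.get_calibration(n);K=np.array(c['K']);E=np.array(c['extrinsics'])
ValueError: time passes only in moves, steps and waits
```

```bash
sed -i "s/ctrl.get_calibration(n)/cal(n)/; s/^def snap/import functools\n@functools.cache\ndef cal(n): return ctrl.get_calibration(n)\ndef snap/; s/g>1.3\*r)&(g>1.15\*b)/g>1.15*r)\&(g>1.1*b)/" h.py
cat > m.py <<'E'
from h import *
T=cv2.imread('pics/top0.png')[:,:,::-1];S=cv2.imread('pics/side0.png')[:,:,::-1]
for c in 'g':
    mt,ms=mask(T,c),mask(S,c); v,u=np.where(mt); p=px('top',u.mean(),v.mean(),.03)
    print(c,p,mt.sum(),ms.sum())
    for d in ({'top':mt},{'side':ms},{'top':mt,'side':ms}):
        rs=[fit(d,[p[0],p[1],t]) for t in(-.4,.2,.6)]; r=min(rs,key=lambda r:r.fun); print(r.x,r.fun)
f=lambda a,b:(a/3.6+180-.36,b/3.6+140-.36)
print('carton',*[px('top',*f(*q),.08)[:2].round(4) for q in((350,62),(553,62),(552,214),(348,214))])
print('yel',*[px('top',*f(*q),.075)[:2].round(4) for q in((50,30),(257,33),(256,240),(40,235))])
print('red',*[px('top',*f(*q),.075)[:2].round(4) for q in((540,41),(745,43),(745,246),(538,246))])
print('stopouter',*[px('top',*f(*q),.07)[:2].round(4) for q in((42,40),(38,225),(754,52),(754,240))])
print('loupe',px('top',*f(352,328),.03))
E
python3 m.py
```

```text
g [ 0.39690509 -0.20505681  0.03      ] 231 473
[ 0.39661924 -0.20538485 -0.23741751] 33.92941176470588
[ 0.39691946 -0.20983304 -0.08720694] 77.09019607843138
[ 0.3969125  -0.20714349  1.39243436] 124.82745098039214
carton [0.6419 0.019 ] [ 0.6458 -0.1378] [ 0.5275 -0.1393] [0.5238 0.0167]
yel [0.6625 0.2532] [0.6641 0.0925] [0.5026 0.087 ] [0.5025 0.2523]
red [ 0.6632 -0.1276] [ 0.6656 -0.2873] [ 0.5069 -0.2883] [ 0.5032 -0.1293]
stopouter [0.6556 0.2607] [0.5106 0.2559] [ 0.6599 -0.2954] [ 0.5122 -0.2962]
loupe [0.43798126 0.01566322 0.03      ]
```

{"op": "jog_arm", "data": {"deltas": [[-1,[0.59,0.99,-0.25],[0,0,-0.157]],[-1,[0.59,0.99,-0.25],[0,0,-0.157]],[-1,[0.59,0.99,-0.25],[0,0,-0.157]],[-1,[0.59,0.99,-0.25],[0,0,-0.157]],[-1,[0.59,0.99,-0.25],[0,0,-0.157]],[-1,[0.59,0.99,-0.25],[0,0,-0.157]],[-1,[0.59,0.99,-0.25],[0,0,-0.157]],[-1,[0.59,0.99,-0.25],[0,0,-0.157]],[-1,[0.59,0.99,-0.25],[0,0,-0.157]],[-1,[0.59,0.99,-0.25],[0,0,-0.157]],[-1,[0.59,0.99,-0.25],[0,0,-0.157]],[-1,[0.59,0.99,-0.25],[0,0,-0.157]]], "squeeze": 30}}

```text
t: 1.1
tool_pos: [0.3976, -0.2032, 0.1293]
tool_rot: [-3.118, 0.357, 0.003]
contact_force: [-0.5, -0.4, -0.7]
opening: 0.0853
grip_force: 0.0
```

{"op": "jog_arm", "data": {"deltas": [[-1,[0,0.005,-0.08],[0,0,0]],[-1,[0,0.005,-0.16],[0,0,0]],[-1,[0,0.005,-0.22],[0,0,0]],[-1,[0,0.005,-0.26],[0,0,0]],[-1,[0,0.005,-0.29],[0,0,0]],[-1,[0,0.005,-0.31],[0,0,0]],[-1,[0,0.005,-0.31],[0,0,0]]]}}

```text
t: 1.68
tool_pos: [0.3956, -0.2047, 0.0052]
tool_rot: [-3.118, 0.364, 0.006]
contact_force: [0.7, 0.2, 0.8]
opening: 0.0852
grip_force: 0.0
```

{"op": "jog_arm", "data": {"deltas": [[0.2,[0,0,0],[0,0,0]],[0.2,[0,0,0],[0,0,0]],[0.2,[0,0,0],[0,0,0]],[0.2,[0,0,0],[0,0,0]],[0.2,[0,0,0],[0,0,0]],[0.2,[0,0,0],[0,0,0]],[0.2,[0,0,0],[0,0,0]],[0.2,[0,0,0],[0,0,0]]]}}

```text
t: 2.35
tool_pos: [0.3981, -0.2065, 0.0086]
tool_rot: [3.119, -0.364, 0.003]
contact_force: [-0.8, 0.9, 7.1]
opening: 0.0433
grip_force: 32.5
```

{"op": "jog_arm", "data": {"deltas": [[0.5,[0,0,0.05],[0,0,0]],[0.5,[0,0,0.13],[0,0,0]],[0.5,[0,0,0.21],[0,0,0]],[0.5,[0,0,0.29],[0,0,0]],[0.5,[0,0,0.35],[0,0,0]],[0.5,[0,0,0.35],[0,0,0]],[0.5,[0,0,0.35],[0,0,0]]]}}

```text
t: 2.93
tool_pos: [0.3978, -0.2064, 0.1487]
tool_rot: [3.119, -0.364, 0.004]
contact_force: [-0.2, 0.7, -1.7]
opening: 0.0434
grip_force: 31.8
```

Run:
```python
from h import *
a=snap('side','s1');o=ctrl.get_obs();print(o['t'],o['tool_pos'],o['tool_rot'],o['grip_force'],o['opening'])
cv2.imwrite('pics/s1c.png',cv2.resize(a[80:240,280:480,::-1],None,fx=3,fy=3,interpolation=cv2.INTER_CUBIC))
```

```text
2.9833 [ 0.39680829 -0.20559564  0.14672265] [-3.12011549e+00  3.64299764e-01  7.61770871e-04] 31.825316548347473 0.04336139049670854
```

View pics/s1c.png

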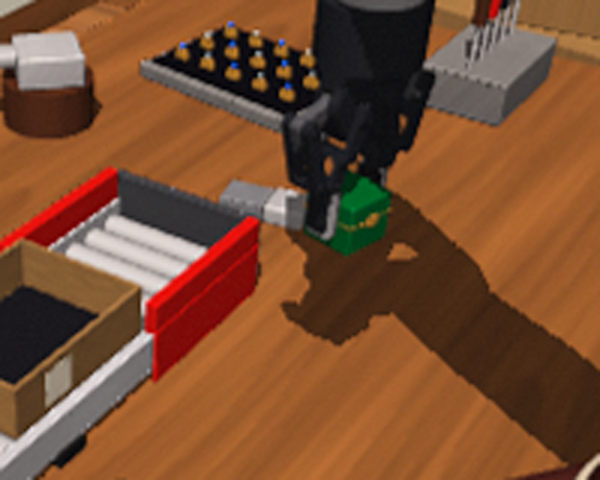

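The box is held upright, its underside just below the fingertips. Moving over the carton.

{"op": "jog_arm", "data": {"deltas": [[0.5,[0.06,0.05,0],[0,0,0.08]],[0.5,[0.14,0.11,0],[0,0,0.08]],[0.5,[0.22,0.17,0],[0,0,0.08]],[0.5,[0.3,0.23,0],[0,0,0.08]],[0.5,[0.38,0.295,0],[0,0,0.08]],[0.5,[0.43,0.335,0],[0,0,0.08]],[0.5,[0.47,0.365,0],[0,0,0.08]],[0.5,[0.47,0.365,0],[0,0,0.08]],[0.5,[0.47,0.365,0],[0,0,0.08]]]}}

```text
t: 3.73
tool_pos: [0.5839, -0.0589, 0.1442]
tool_rot: [-3.141, -0.032, 0.008]
contact_force: [-0.5, 0.4, -1.9]
opening: 0.0435
grip_force: 31.7
```

Run:
```python
from h import *
a=snap('side','s2');o=ctrl.get_obs();print(o['t'],o['tool_pos'],o['tool_rot'],o['grip_force'],o['opening'])
cv2.imwrite('pics/s2c.png',cv2.resize(a[80:260,200:400,::-1],None,fx=3,fy=3,interpolation=cv2.INTER_CUBIC))
```

```text
3.7833 [ 0.58361211 -0.05956766  0.14466236] [-3.14074248 -0.0304924   0.00729795] 31.69733226299286 0.04360241388092155
```

View pics/s2c.png

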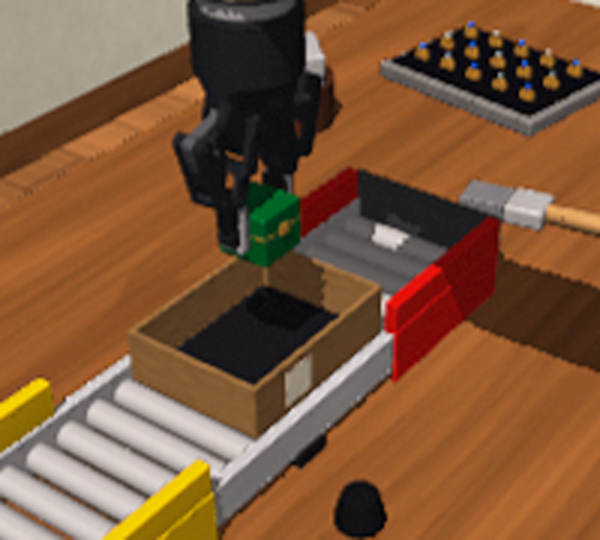

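The box hangs centred above the carton. Lowering.

{"op": "jog_arm", "data": {"deltas": [[0.5,[0,0,-0.06],[0,0,0]],[0.5,[0,0,-0.12],[0,0,0]],[0.5,[0,0,-0.17],[0,0,0]],[0.5,[0,0,-0.2],[0,0,0]],[0.5,[0,0,-0.22],[0,0,0]],[0.5,[0,0,-0.23],[0,0,0]],[0.5,[0,0,-0.235],[0,0,0]],[0.5,[0,0,-0.235],[0,0,0]],[0.5,[0,0,-0.235],[0,0,0]]]}}

```text
t: 4.53
tool_pos: [0.586, -0.0601, 0.0546]
tool_rot: [3.141, 0.03, 0.003]
contact_force: [0.4, -0.2, -0.0]
opening: 0.0434
grip_force: 31.8
```

{"op": "jog_arm", "data": {"deltas": [[0.5,[0,0,-0.005],[0,0,0]],[0.5,[0,0,-0.01],[0,0,0]],[0.5,[0,0,-0.01],[0,0,0]],[0.5,[0,0,-0.01],[0,0,0]]]}}

```text
t: 4.87
tool_pos: [0.5852, -0.0598, 0.0494]
tool_rot: [-3.141, -0.03, 0.0]
contact_force: [-0.0, 0.0, -1.3]
opening: 0.0434
grip_force: 31.8
```

{"op": "jog_arm", "data": {"deltas": [[0.5,[0,0,-0.003],[0,0,0]],[0.5,[0,0,-0.005],[0,0,0]],[0.5,[0,0,-0.005],[0,0,0]]]}}

```text
t: 5.12
tool_pos: [0.5854, -0.0598, 0.0476]
tool_rot: [3.141, 0.03, 0.0]
contact_force: [-0.0, 0.8, 1.5]
opening: 0.0438
grip_force: 31.9
```

{"op": "jog_arm", "data": {"deltas": [[0.5,[0,0,-0.002],[0,0,0]],[0.5,[0,0,-0.003],[0,0,0]],[0.5,[0,0,-0.003],[0,0,0]]]}}

```text
t: 5.37
tool_pos: [0.5854, -0.06, 0.0476]
tool_rot: [3.141, 0.03, -0.0]
contact_force: [-4.4, 0.9, 8.8]
opening: 0.0437
grip_force: 32.8
```

Floor contact. Release partway, then rise.

{"op": "jog_arm", "data": {"deltas": [[-0.1,[0,0,0.003],[0,0,0]],[-0.2,[0,0,0.003],[0,0,0]],[-0.4,[0,0,0.003],[0,0,0]],[-0.5,[0,0,0.003],[0,0,0]],[-0.5,[0,0,0.003],[0,0,0]],[-0.5,[0,0,0.003],[0,0,0]],[-0.5,[0,0,0.003],[0,0,0]],[-0.5,[0,0,0.003],[0,0,0]]]}}

```text
t: 6.03
tool_pos: [0.5851, -0.0598, 0.0472]
tool_rot: [-3.141, -0.03, 0.0]
contact_force: [0.4, -0.2, 0.1]
opening: 0.0642
grip_force: 0.0
```

{"op": "jog_arm", "data": {"deltas": [[-0.5,[0,0,0.03],[0,0,0]],[-0.5,[0,0,0.08],[0,0,0]],[-0.5,[0,0,0.15],[0,0,0]],[-0.5,[0,0,0.22],[0,0,0]],[-0.5,[0,0,0.28],[0,0,0]],[-0.5,[0,0,0.28],[0,0,0]]]}}

```text
t: 6.53
tool_pos: [0.5889, -0.0607, 0.1674]
tool_rot: [3.139, 0.03, 0.018]
contact_force: [0.4, 0.2, 0.3]
opening: 0.0639
grip_force: 0.0
```

Run:
```python
from h import *
a=snap('side','s3');o=ctrl.get_obs();print(o['t'],o['tool_pos'],o['tool_rot'],o['q'],o['opening'])
cv2.imwrite('pics/s3c.png',cv2.resize(a[80:260,200:400,::-1],None,fx=3,fy=3,interpolation=cv2.INTER_CUBIC))
```

```text
6.5833 [ 0.58769322 -0.06041549  0.16455144] [3.13945868 0.02972734 0.01289505] [-2.28379662e-01  1.64929872e-02  1.76354599e+00  2.46084336e-05
  1.35310714e+00  1.32347414e+00] 0.06427917654801861
```

View pics/s3c.png

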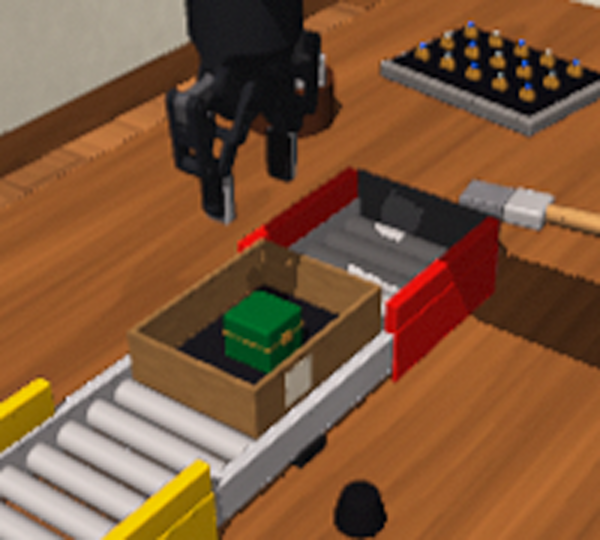

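The box stands upright and released in the carton. Going behind the carton (−y side) with the fingers turned across the track.

{"op": "jog_arm", "data": {"deltas": [[0,[0,-0.1,0],[0,0,0.49]],[0,[0,-0.2,0],[0,0,0.49]],[0,[0,-0.3,0],[0,0,0.49]],[0,[0,-0.325,0],[0,0,0.49]],[0,[0,-0.325,0],[0,0,0.49]],[0,[0,-0.325,0],[0,0,0.49]],[0,[0,-0.325,0],[0,0,0.49]],[0,[0,-0.325,0],[0,0,0.49]],[0,[0,-0.325,0],[0,0,0.49]],[0,[0,-0.325,0],[0,0,0.49]],[0,[0,-0.325,0],[0,0,0.49]],[0,[0,-0.325,0],[0,0,0.49]]]}}

```text
t: 7.58
tool_pos: [0.5844, -0.1895, 0.1581]
tool_rot: [-2.286, -2.152, 0.001]
contact_force: [0.8, -0.3, -0.1]
opening: 0.0427
grip_force: 0.0
```

{"op": "jog_arm", "data": {"deltas": [[0,[0,0,0],[0,0,0.02]],[0,[0,0,0],[0,0,0.02]],[0,[0,0,0],[0,0,0.02]]]}}

```text
t: 7.83
tool_pos: [0.5846, -0.1896, 0.1585]
tool_rot: [-2.226, -2.215, 0.001]
contact_force: [0.4, -0.9, 0.5]
opening: 0.0426
grip_force: 0.0
```

{"op": "jog_arm", "data": {"deltas": [[0,[0,0,-0.08],[0,0,0]],[0,[0,0,-0.15],[0,0,0]],[0,[0,0,-0.21],[0,0,0]],[0,[0,0,-0.25],[0,0,0]],[0,[0,0,-0.265],[0,0,0]],[0,[0,0,-0.265],[0,0,0]]]}}

```text
t: 8.33
tool_pos: [0.5836, -0.1891, 0.0509]
tool_rot: [-2.223, -2.214, 0.002]
contact_force: [0.2, 0.4, -0.0]
opening: 0.0426
grip_force: 0.0
```

{"op": "jog_arm", "data": {"deltas": [[0,[0,0.01,0],[0,0,0]],[0,[0,0.02,0],[0,0,0]],[0,[0,0.03,0],[0,0,0]],[0,[0,0.04,0],[0,0,0]],[0,[0,0.05,0],[0,0,0]],[0,[0,0.06,0],[0,0,0]],[0,[0,0.07,0],[0,0,0]],[0,[0,0.08,0],[0,0,0]],[0,[0,0.09,0],[0,0,0]],[0,[0,0.1,0],[0,0,0]],[0,[0,0.11,0],[0,0,0]],[0,[0,0.12,0],[0,0,0]]]}}

```text
t: 9.33
tool_pos: [0.5851, -0.1416, 0.0533]
tool_rot: [2.225, 2.218, -0.001]
contact_force: [-0.4, -0.8, -0.0]
opening: 0.0426
grip_force: 0.5
```

{"op": "jog_arm", "data": {"deltas": [[0,[0,0.012,0],[0,0,0]],[0,[0,0.024,0],[0,0,0]],[0,[0,0.036,0],[0,0,0]],[0,[0,0.048,0],[0,0,0]],[0,[0,0.06,0],[0,0,0]],[0,[0,0.072,0],[0,0,0]],[0,[0,0.084,0],[0,0,0]],[0,[0,0.096,0],[0,0,0]],[0,[0,0.108,0],[0,0,0]],[0,[0,0.12,0],[0,0,0]],[0,[0,0.132,0],[0,0,0]],[0,[0,0.144,0],[0,0,0]]]}}

```text
t: 10.33
tool_pos: [0.5851, -0.0838, 0.0533]
tool_rot: [-2.225, -2.218, 0.0]
contact_force: [-0.4, -0.9, 0.1]
opening: 0.0421
grip_force: 0.5
```

{"op": "jog_arm", "data": {"deltas": [[0,[0,0.012,0],[0,0,0]],[0,[0,0.024,0],[0,0,0]],[0,[0,0.036,0],[0,0,0]],[0,[0,0.048,0],[0,0,0]],[0,[0,0.06,0],[0,0,0]],[0,[0,0.072,0],[0,0,0]],[0,[0,0.084,0],[0,0,0]],[0,[0,0.096,0],[0,0,0]],[0,[0,0.108,0],[0,0,0]],[0,[0,0.12,0],[0,0,0]],[0,[0,0.132,0],[0,0,0]],[0,[0,0.144,0],[0,0,0]]]}}

```text
t: 11.33
tool_pos: [0.5852, -0.0261, 0.0533]
tool_rot: [-2.225, -2.218, -0.0]
contact_force: [-0.9, -1.3, -0.6]
opening: 0.0431
grip_force: 0.4
```

Run:
```python
from h import *
a=snap('top','t4');o=ctrl.get_obs();print(o['t'],o['tool_pos'],o['contact_force'])
cv2.imwrite('pics/t4c.png',cv2.resize(a[140:265,180:400,::-1],None,fx=3.6,fy=3.6,interpolation=cv2.INTER_CUBIC))
```

```text
11.3833 [ 0.58520396 -0.02531966  0.05329508] [-0.64272446  1.32724108 -0.21807568]
```

View pics/t4c.png

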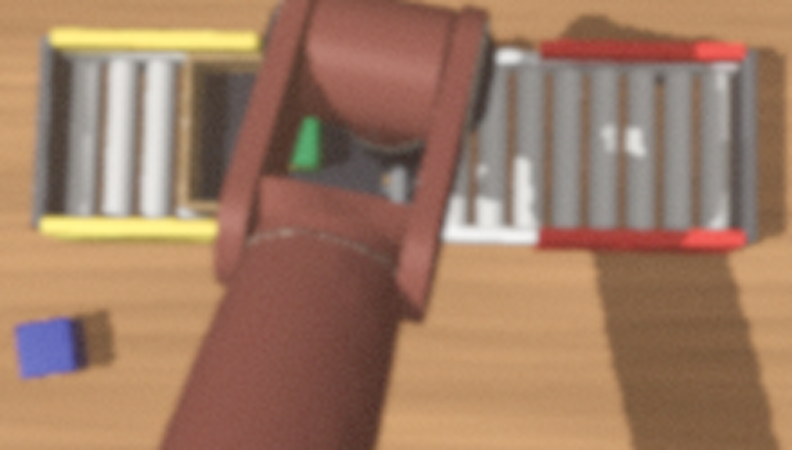

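The carton's leading edge (crop x≈182) is inside the yellow bay and straight, so I'll keep pushing.

{"op": "jog_arm", "data": {"deltas": [[0,[0,0.012,0],[0,0,0]],[0,[0,0.024,0],[0,0,0]],[0,[0,0.036,0],[0,0,0]],[0,[0,0.048,0],[0,0,0]],[0,[0,0.06,0],[0,0,0]],[0,[0,0.072,0],[0,0,0]],[0,[0,0.084,0],[0,0,0]],[0,[0,0.096,0],[0,0,0]],[0,[0,0.108,0],[0,0,0]],[0,[0,0.12,0],[0,0,0]],[0,[0,0.132,0],[0,0,0]],[0,[0,0.144,0],[0,0,0]]]}}

```text
t: 12.38
tool_pos: [0.5851, 0.0314, 0.0533]
tool_rot: [-2.225, -2.218, 0.0]
contact_force: [-1.2, -1.1, 0.5]
opening: 0.0423
grip_force: 0.5
```

{"op": "jog_arm", "data": {"deltas": [[0,[0,0.01,0],[0,0,0]],[0,[0,0.02,0],[0,0,0]],[0,[0,0.03,0],[0,0,0]],[0,[0,0.038,0],[0,0,0]],[0,[0,0.046,0],[0,0,0]],[0,[0,0.054,0],[0,0,0]],[0,[0,0.06,0],[0,0,0]],[0,[0,0.066,0],[0,0,0]],[0,[0,0.072,0],[0,0,0]],[0,[0,0.078,0],[0,0,0]],[0,[0,0.084,0],[0,0,0]],[0,[0,0.09,0],[0,0,0]]]}}

```text
t: 13.38
tool_pos: [0.5851, 0.0671, 0.0533]
tool_rot: [-2.225, -2.218, 0.0]
contact_force: [-1.1, -0.8, -0.1]
opening: 0.0427
grip_force: 0.4
```

Creep until the stop is felt.

{"op": "jog_arm", "data": {"deltas": [[0,[0,0.004,0],[0,0,0]],[0,[0,0.008,0],[0,0,0]],[0,[0,0.012,0],[0,0,0]],[0,[0,0.016,0],[0,0,0]],[0,[0,0.02,0],[0,0,0]],[0,[0,0.024,0],[0,0,0]]]}}

```text
t: 13.88
tool_pos: [0.5851, 0.0767, 0.0532]
tool_rot: [-2.225, -2.218, 0.0]
contact_force: [-0.3, -0.3, 0.2]
opening: 0.0429
grip_force: 0.3
```

{"op": "jog_arm", "data": {"deltas": [[0,[0,0.003,0],[0,0,0]],[0,[0,0.006,0],[0,0,0]],[0,[0,0.009,0],[0,0,0]],[0,[0,0.012,0],[0,0,0]]]}}

```text
t: 14.22
tool_pos: [0.5849, 0.0804, 0.0533]
tool_rot: [2.223, 2.218, -0.004]
contact_force: [-2.7, -7.3, 2.3]
opening: 0.0427
grip_force: 3.8
```

Stop felt near the expected y. One small press, then ease back and lift away.

{"op": "jog_arm", "data": {"deltas": [[0,[0,0.002,0],[0,0,0]],[0,[0,0.002,0],[0,0,0]],[0,[0,0.002,0],[0,0,0]]]}}

```text
t: 14.47
tool_pos: [0.5846, 0.0805, 0.0532]
tool_rot: [2.223, 2.218, -0.006]
contact_force: [-1.7, -7.3, 1.3]
opening: 0.0426
grip_force: 3.5
```

{"op": "jog_arm", "data": {"deltas": [[0,[0,-0.003,0],[0,0,0]],[0,[0,-0.01,0],[0,0,0]],[0,[0,-0.025,0],[0,0,0]],[0,[0,-0.05,0],[0,0,0]],[0,[0,-0.1,0],[0,0,0]],[0,[0,-0.1,0.1],[0,0,0]],[0,[0,-0.18,0.2],[0,0,0]],[0,[0,-0.26,0.3],[0,0,0]],[0,[0,-0.36,0.35],[0,0,0]],[0,[0,-0.46,0.35],[0,0,0]],[0,[0,-0.56,0.35],[0,0,0]],[0,[0,-0.6,0.35],[0,0,0]]]}}

```text
t: 15.47
tool_pos: [0.5855, -0.1616, 0.1956]
tool_rot: [2.224, 2.213, 0.002]
contact_force: [0.6, -0.2, -0.2]
opening: 0.0426
grip_force: 0.0
```

Run:
```python
from h import *
a=snap('top','t5');o=ctrl.get_obs();print(o['t'],o['tool_pos'],o['contact_force'])
cv2.imwrite('pics/t5c.png',cv2.resize(a[140:265,180:400,::-1],None,fx=3.6,fy=3.6,interpolation=cv2.INTER_CUBIC))
```

```text
15.5167 [ 0.58511884 -0.16613189  0.19491632] [-1.20317184 -2.99613339  0.88136196]
```

View pics/t5c.png

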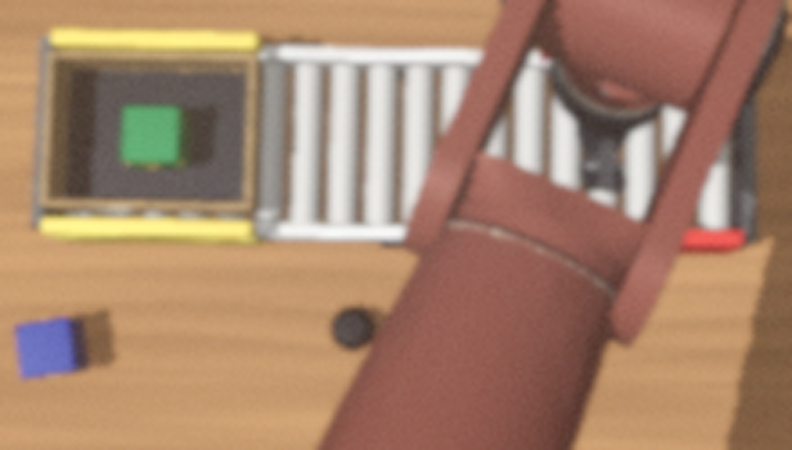

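The carton is flush at the stop (crop x≈43–257, matching the cheeks), the box upright inside, bystanders unmoved. I'll let the arm settle, then hand in.

{"op": "jog_arm", "data": {"deltas": [[0,[0,0,0],[0,0,0]],[0,[0,0,0],[0,0,0]],[0,[0,0,0],[0,0,0]],[0,[0,0,0],[0,0,0]],[0,[0,0,0],[0,0,0]],[0,[0,0,0],[0,0,0]]]}}

```text
t: 16.02
tool_pos: [0.5852, -0.1568, 0.1932]
tool_rot: [-2.223, -2.219, -0.0]
contact_force: [-0.1, -0.4, -0.7]
opening: 0.043
grip_force: 0.0
```

Run:
```python
from h import *
a=cv2.imread('pics/t5.png')[:,:,::-1];b=snap('top','t6');print(np.abs(a[150:210,185:260].astype(int)-b[150:210,185:260]).mean())
print(ctrl.finish_job())
```

```text
1.5525185185185184
the job is handed in; nothing more can be done
None
```

The job is handed in at about 16 s with no verdict returned: the last pictures show the green box upright in the carton, the carton home against the yellow bay's end stop, and the blue box and loupe unmoved; the brush was hidden behind the arm in that last view.

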